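Shut the marked water valve in the bench valve box

ROBOT

A 6-joint arm with a two-finger parallel gripper is mounted at the origin on the work surface. World frame = base frame: x ahead of the robot, y to its left, z up, the work surface at z = 0. Lengths are in m, angles in degrees, forces in N, time in s.
With the tool pointing down it reaches from about 0.3 to 0.75 m from the base axis. Payload 8.5 kg.
Tool frame: the origin (TCP) lies on the centre line of the jaws, within the pads' length; the fingertips stand 17 mm ahead of it and the grasp point (between the pads) lies 2 mm behind it; z points along the fingers, y is the direction in which the jaws open and shut (so a half turn about z gives the same grasp; the last joint's range is limited). The gripper opens to 85 mm and grips with 20 to 120 N. Pads are 22 mm wide; open, the fingers measure 114 mm over their backs; the gripper's body (76 mm by 85 mm) begins 54 mm behind the grasp point. The pads swing forward as they close: fully open they stand 13 mm farther back than shut.
Start: joints at [54.242, 21.807, 74.336, -0, 83.858, -12.336], TCP at [0.219, 0.505, 0.248] pointing down, gripper open.
Joint ranges: [-178.18, 178.18], [-50.72, 133.34], [12.68, 142.11], [-81.47, 261.47], [9.98, 163.14], [-165.26, 165.26]. Speed limits (degrees/s): [136.94, 136.94, 180, 180, 180, 180].

INTERFACE

Orientations are given as a 3x3 rotation matrix whose columns are the frame's x, y, z axes.
In Python, from rig import env, imaging, close_job gives the robot as it stands.
- The arm moves only by the tool step_arm, never from a script. Its argument "steps" is one flat list of numbers, 7 for each row, row after row: the opening, from 0 (shut) to 1 (fully open), then the shift along the tool's x, y, z as a fraction of full scale, then the turn, a rotation vector about the tool's x, y, z as a fraction of full scale. A call has 1 to 10 rows; each row is the pose to reach, as a shift and turn from the pose commanded when the call began, along the tool's axes at that moment; what a row does not reach only later rows make up. Full scale, the value 1, is 0.3 m for a shift and 45 degrees for a turn. A row lasts 1/10 s, in which the tool goes at most 50 mm and 8.59 degrees, less where a joint would pass 70% of its speed; a pose out of reach is approached as far as the arm can. A call with a number of a shift or a turn outside -1 to 1 is refused whole. A call with a gripper value outside its range is refused whole. The fingers move at their own pace and stop on an object; "grip_force" is the grip in N (left out, the last holds). Time passes only in rows, so rows that repeat a pose let the fingers close. It gives the time, the measured TCP pose, the force and the opening at its end, in the units of the state.
- env.observe(): the state, without advancing time (a new reading comes with each control period).
- imaging.get_image(name): name is "scene" or "top" or "wrist"; returns (picture, depth): 384x512x3 uint8, blue, green, red; 384x512 float32, m along the optical axis (not along the pixel's ray), 0 where there is no reading.
- imaging.get_calibration(name): a dict with "camera_matrix" (3x3 intrinsics, pixels), "world_from_camera" (4x4, takes a point from camera to world coordinates). Camera axes: x right, y down, z forward; pixel columns grow to the right and rows downward; lengths in m; the calibration is good to about 2 mm. A picture is of the moment at which its call begins: read the wrist's pose just before it. get_calibration takes no time and is no camera call; for the wrist camera it gives the pose at the moment of the call.
- close_job(): hands the job in, once; it reports no verdict.
Trained networks look in the newest picture that a camera, given by its name, has taken for a name from the list of things; names that differ only in an ending like _2 or _b are one class to them, and where a whole thing is asked for, a point or a joint stands for the part that bears it (a point fixed in the world has none). Each returns a list of dicts, best first, with "score" (0 to 1); they miss things now and then, are a little off and sometimes report something else, mostly with a low value. They report only what shows in the picture. A call takes as long as a camera call.
- imaging.spot_in(camera, target): "pixel" ([column, row] in pixels, amid what is visible of it).
- imaging.regions_of(camera, target): "mask" (384x512 bool, what is visible of it) and "pixel" ([column, row] in pixels, amid what is visible of it).
- imaging.pinpoint(camera, target): "pixel" ([column, row] in pixels: a listed point, or the origin of a listed thing).
The state is a dict: "time_s": time; "q": joint angles; "qvel": joint speeds; "joint_efforts": joint torques, N m; "position": TCP position; "tool_rot": TCP orientation; "ft_force": force on the tool from outside, world axes, zero at the start; "wrist_torque": the same for the moment, N m; "grip_width": finger opening in m.
Only numpy, scipy, OpenCV 4.12 (cv2) and the standard library are available. Lean on these libraries where they do the work, as an engineer would, in place of code of your own. Each camera call takes 0.05 s, during which the arm holds its last target.

TASK

Shut off the water to the cutting pit. With the fingertips, push the metal cover of the wooden valve box away along its rails, by the batten on top, until it reaches the end stop; slide it, do not lift it. Then push the valve handle that carries the round disc clockwise until it is fully shut, square across its pipe; leave the other handle as it is, do not disturb the stone, figure and tools lying around, and take the hand clear.

Things in the scene. Friction and masses are not known exactly. Their poses are not given: they have to be found in the camera images.
- box: Fixed wooden valve box. Origin: bench level, centre of the well in its near half. Box x runs along the rails away from the robot, y left, z up. Well x -70 to 75, y -132 to 132 mm, floor 6 up. Rail tops 85 up; guides 97 up at y +-148 to +-158; end stop bar 100 up at x 242 to 258; front lip 88 up at x -97 to -85. A pipe runs along box x under each valve, 21 to 49 mm up.
- cover_batten (a point): Centre of the batten across the cover's top: 25 mm along x, 150 along y, 89 to 119 up; axes as the box. The cover is a loose plate 165 x 290 x 4 mm (top 89 up), 0.5 to 1.1 kg, between guides over the well; it slides along box +x, pushed with 2 to 6 N on the batten's near face. Batten starts at box x -45 to -33 mm, is at +115 at the stop. Cover's near edge 37 mm nearer the robot than this point.
- marked_lever (a joint): Angle of the marked handle about its upright pivot: 0 = open, pointing along its pipe towards the robot (box -x); 1.571 = fully shut at its stop, pointing left (box +y), square across the pipe. It turns clockwise seen from above, starts at 0 to 0.25, takes about 0.12 N m to turn and stays where it is left.
- marked_tip (a point): Centre of the round disc (34 mm across, 58 to 74 mm above the bench) at the free end of the marked handle, 58 mm from its pivot axis, 64 mm up. The handle is a flat steel bar 16 mm wide, 58 to 70 mm up, reaching 75 mm from the pivot; the disc is the mark, steel like both handles. Hidden under the cover at the start.
- marked_pivot (a point): Point on the pivot axis of the marked handle, 64 mm above the bench; at box x = +40 mm and y = +47 mm or -67 mm (the two valves change places).
- plain_lever (a joint): Angle of the other, plain handle, same sense as the marked one; starts at 0 to 0.25 and is to be left as it is.
- plain_tip (a point): Point on the plain handle, 58 mm from its pivot axis, 64 mm up; same bar 16 mm wide and 75 mm long, without a disc.
- plain_pivot (a point): Point on the pivot axis of the plain handle, 64 mm up, in the other of the two places.
- owl_center (a point): Half-roughed soapstone owl figure, about 75 mm across and 165 mm tall, standing left of the box; point on its axis 75 mm up. Bystander.
- chunk_center (a point): Raw soapstone chunk, about 120 x 90 x 75 mm, left of the owl; point 30 mm up. Bystander.
- hammer_center (a point): Club hammer lying right of the box, 255 mm long, head 100 x 44 x 44 mm; point half-way along, 22 mm up. Bystander.
- point_tool_center (a point): Steel point tool, 205 mm long, 16 mm thick, lying right of the hammer; point half-way along. Bystander.

How it is judged:
By the outcome, as a careful person would: the job done as asked, in the order asked, and still so for the second after the job is handed in, with the robot touching nothing.
It also fails if it takes over 54 s, if anything falls off the work surface, if the arm or the gripper's body presses on something with over 40 N, if the wrist force passes 120 N, or if a joint passes its speed limit or range.

## Working session

There is one attempt and no reset: what is moved stays moved. The work goes in short steps, Python scripts to look and compute and a tool call to move; the robot and the scene stay as the last step left them, time stands still between calls to the robot, and variables do not carry over. Pictures are saved under pics/ and viewed, and the job is handed in when it is done.

Besides the shell and the picture viewer there is one more tool, called after "Emit:" as name(argument=value, ...), one argument or row to a line, values as JSON. step_arm: Moves the arm, as the interface text tells. Shift numbers are shares of 0.3 m and turn numbers shares of 45 degrees, none past 1 either way. Its arguments: {"type":"object","properties":{"steps":{"type":"array","items":{"type":"number"}},"grip_force":{"type":"number"}},"required":["steps"]}

```bash
mkdir -p pics; ls; cat > h.py <<'E'
import numpy as np,cv2,sys
sys.path.insert(0,'.')
from rig import env,imaging,close_job
def snap(n,f):
    p,d=imaging.get_image(n); cv2.imwrite('pics/'+f,p); return p,d,imaging.get_calibration(n)
def at_h(c,px,z):
    K=np.array(c['camera_matrix']);T=np.array(c['world_from_camera'])
    r=T[:3,:3]@np.linalg.solve(K,[px[0],px[1],1.]);o=T[:3,3]
    return o+r*(z-o[2])/r[2]
def deproj(c,px,d):
    K=np.array(c['camera_matrix']);T=np.array(c['world_from_camera'])
    return T[:3,:3]@(np.linalg.solve(K,[px[0],px[1],1.])*d)+T[:3,3]
E
python3 - <<'E'
from h import *
np.set_printoptions(precision=4,suppress=True)
for n in('top','scene'):
    p,d,c=snap(n,n+'1.png')
    for t,z in(('box',0),('cover_batten',.104),('owl_center',.075),('hammer_center',.022)):
        r=imaging.pinpoint(n,t)
        for q in r[:1]: print(n,t,q['score'],q['pixel'],at_h(c,q['pixel'],z))
print(env.observe())
E
```

```text
pics
top cover_batten 0.86 [255.6, 220.6] [0.4698 0.032  0.104 ]
top owl_center 0.88 [187.3, 210.7] [0.5058 0.2581 0.075 ]
top hammer_center 0.86 [324.7, 197.7] [ 0.5565 -0.2063  0.022 ]
scene box 0.63 [269.5, 193.5] [0.5037 0.0156 0.    ]
scene cover_batten 0.58 [274.6, 167.1] [0.4798 0.0158 0.104 ]
scene owl_center 0.7 [324.0, 211.6] [0.5022 0.2568 0.075 ]
scene hammer_center 0.78 [215.5, 165.1] [ 0.5538 -0.2228  0.022 ]
{'time_s': 0.5, 'q': array([ 54.241 ,  21.8076,  74.3396,   0.0007,  83.859 , -12.3353]), 'qvel': array([ 0.0043, -0.0179,  0.082 , -0.0277,  0.0044,  0.1128]), 'joint_efforts': array([ -0.002 , -44.8036, -23.1337,  -0.0003,   0.0008,  -0.    ]), 'position': array([0.2186, 0.5046, 0.2483]), 'tool_rot': array([[-0.9176,  0.3975, -0.0001],
       [ 0.3975,  0.9176, -0.0001],
       [ 0.    , -0.0001, -1.    ]]), 'ft_force': array([-0.5259,  0.3698, -0.1167]), 'wrist_torque': array([0.0256, 0.0706, 0.    ]), 'grip_width': 0.08579081976525633}
```

View pics/top1.png

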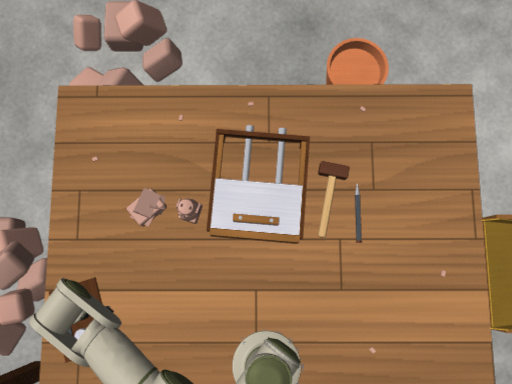

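View pics/scene1.png

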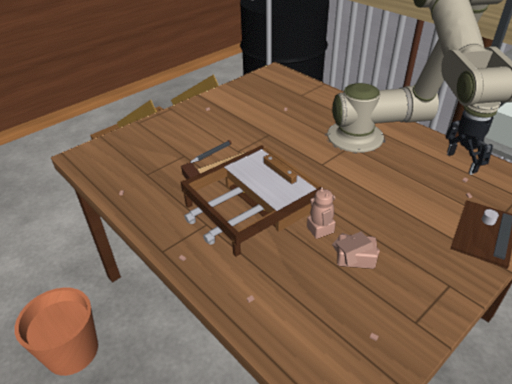

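```bash
python3 - <<'E'
from h import *
np.set_printoptions(precision=4,suppress=True)
p,d,c=snap('top','top2.png')
cr=p[115:255,190:330]; cv2.imwrite('pics/top2c.png',cv2.resize(cr,(780,780)[:2] and (600,600),interpolation=cv2.INTER_CUBIC))
hsv=cv2.cvtColor(p,cv2.COLOR_BGR2HSV)
m=((hsv[...,1]<60)&(hsv[...,2]>150)).astype(np.uint8); m[:178]=0;m[240:]=0;m[:,:205]=0;m[:,310:]=0
ys,xs=np.nonzero(m);print(len(xs))
r=cv2.minAreaRect(np.c_[xs,ys].astype(np.float32));print(r)
W=np.array([at_h(c,q,.089) for q in cv2.boxPoints(r)]);print(W, np.linalg.norm(np.diff(W,axis=0),axis=1))
R=imaging.regions_of('top','cover_batten')
print(len(R),R and (R[0]['score'],R[0]['mask'].sum()))
b=((hsv[...,1]>100)).astype(np.uint8); b[:208]=0;b[230:]=0;b[:,:225]=0;b[:,288:]=0
ys,xs=np.nonzero(b);r=cv2.minAreaRect(np.c_[xs,ys].astype(np.float32));print(r)
W=np.array([at_h(c,q,.119) for q in cv2.boxPoints(r)]);print(W,W.mean(0),np.linalg.norm(np.diff(W,axis=0),axis=1))
T=np.array(c['world_from_camera']);print(T)
E
```

```text
4092
((256.6896667480469, 203.72413635253906), (89.19085693359375, 54.97610855102539), 4.763641834259033)
[[ 0.4491  0.181   0.089 ]
 [ 0.6315  0.1681  0.089 ]
 [ 0.6061 -0.1271  0.089 ]
 [ 0.4247 -0.1089  0.089 ]] [0.1829 0.2963 0.1823]
3 (0.87, np.int64(4415))
((251.0815887451172, 219.39984130859375), (14.41494369506836, 53.842857360839844), 84.17366027832031)
[[ 0.4866  0.1352  0.119 ]
 [ 0.5042 -0.0374  0.119 ]
 [ 0.4578 -0.0416  0.119 ]
 [ 0.4404  0.1302  0.119 ]] [0.4723 0.0466 0.119 ] [0.1735 0.0465 0.1727]
[[-0.0003 -0.9867  0.1627  0.3123]
 [-1.      0.0012  0.0055  0.0472]
 [-0.0056 -0.1627 -0.9867  1.7036]
 [ 0.      0.      0.      1.    ]]
```

View pics/top2c.png

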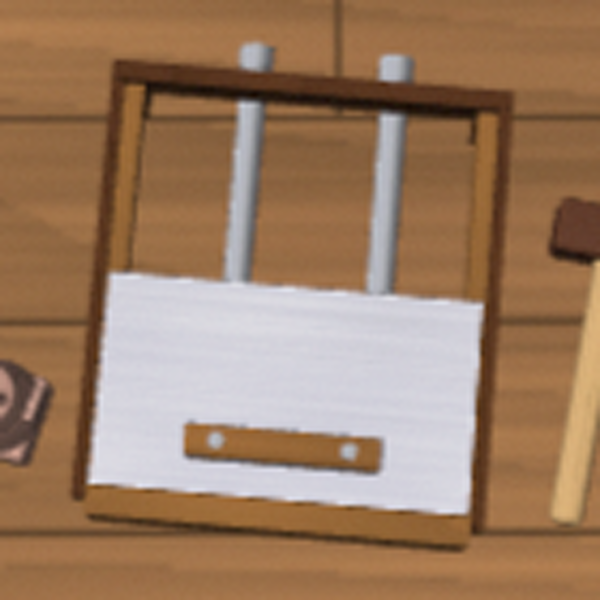

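Emit:
step_arm(
  steps=[0, -0.05, -0.06, 0, 0, 0, -0.05, 0, -0.12, -0.13, 0, 0, 0, -0.12, 0, -0.22, -0.24, 0, 0, 0, -0.2, 0, -0.32, -0.35, 0, 0, 0, -0.28, 0, -0.42, -0.46, 0, 0, 0, -0.36, 0, -0.5, -0.55, 0, 0, 0, -0.41, 0, -0.55, -0.6, 0, 0, 0, -0.41],
  grip_force=40,
)

```text
time_s: 1.3
position: [0.2988, 0.2719, 0.2485]
tool_rot: [[-0.996, 0.087, 0.0], [0.087, 0.996, -0.0], [-0.0, -0.0, -1.0]]
ft_force: [-0.5, 0.1, 1.0]
grip_width: 0.0002
```

Emit:
step_arm(
  steps=[0, -0.04, -0.08, -0.03, 0, 0, 0, 0, -0.1, -0.2, -0.08, 0, 0, 0, 0, -0.17, -0.35, -0.13, 0, 0, 0, 0, -0.23, -0.5, -0.2, 0, 0, 0, 0, -0.28, -0.65, -0.25, 0, 0, 0, 0, -0.3, -0.75, -0.27, 0, 0, 0, 0, -0.3, -0.75, -0.27, 0, 0, 0, 0, -0.3, -0.75, -0.27, 0, 0, 0],
)

```text
time_s: 2.1
position: [0.3685, 0.0417, 0.3293]
tool_rot: [[-0.996, 0.089, -0.0], [0.089, 0.996, 0.0], [0.0, 0.0, -1.0]]
ft_force: [-0.1, 0.3, 0.4]
grip_width: 0.0
```

```bash
python3 - <<'E'
from h import *
np.set_printoptions(precision=4,suppress=True)
p,d,c=snap('wrist','w1.png')
for t,z in(('box',0),('cover_batten',.104)):
    for q in imaging.pinpoint('wrist',t)[:2]: print(t,q['score'],q['pixel'],at_h(c,q['pixel'],z))
print(c)
E
```

```text
cover_batten 0.57 [259.7, 238.3] [0.4768 0.0361 0.104 ]
{'camera_matrix': array([[270.9724,   0.    , 257.4307],
       [  0.    , 270.9724, 190.9852],
       [  0.    ,   0.    ,   1.    ]]), 'world_from_camera': array([[ 0.0881,  0.942 ,  0.3237,  0.2842],
       [ 0.9961, -0.0836, -0.0278,  0.0495],
       [ 0.0009,  0.3249, -0.9457,  0.454 ],
       [ 0.    ,  0.    ,  0.    ,  1.    ]])}
```

View pics/w1.png

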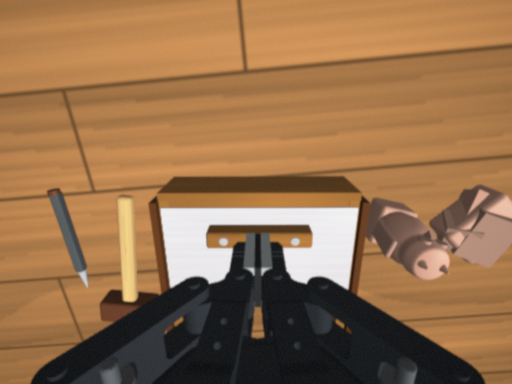

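```bash
python3 - <<'E'
from h import *
np.set_printoptions(precision=4,suppress=True)
p=cv2.imread('pics/w1.png');c=imaging.get_calibration('wrist')
cv2.imwrite('pics/w1c.png',cv2.resize(p[165:265,145:375],None,fx=3.4,fy=3.4,interpolation=cv2.INTER_CUBIC))
for n,q,z in(('lip nearL?',(160,192.5),.088),('lip',(361,192.5),.088),('lipfar',(160,207),.088),('lipfar',(361,207),.088)):
    print(n,at_h(c,q,z))
E
```

```text
lip nearL? [ 0.3996 -0.0997  0.088 ]
lip [0.4245 0.1868 0.088 ]
lipfar [ 0.4217 -0.1042  0.088 ]
lipfar [0.4471 0.1877 0.088 ]
```

View pics/w1c.png

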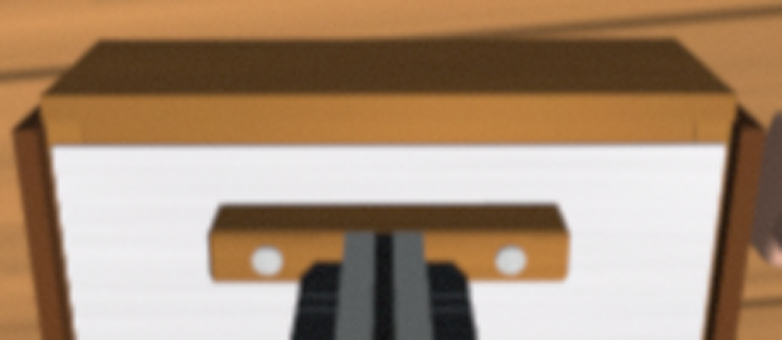

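```bash
python3 - <<'E'
from h import *
np.set_printoptions(precision=4,suppress=True)
c=imaging.get_calibration('wrist')
f=lambda q,z:at_h(c,(145+q[0]/3.4,165+q[1]/3.4),z)
a,b=f((209,232),.119),f((569,232),.119);print(a,b,np.linalg.norm(a-b),np.degrees(np.arctan2(b[0]-a[0],b[1]-a[1])))
a,b=f((209,281),.119),f((569,281),.119);print('far',a,b)
a,b=f((220,204),.089),f((557,204),.089);print('base',a,b)
a,b=f((42,93),.088),f((738,93),.088);print('lip',a,b,np.linalg.norm(a-b),(a+b)/2)
o=(a+b)/2+.097*np.array([.996,-.089,0]);print(o)
E
```

```text
[ 0.4542 -0.0352  0.119 ] [0.4668 0.1105 0.119 ] 0.146231925941344 4.969567269875129
far [ 0.4766 -0.0385  0.119 ] [0.4896 0.11   0.119 ]
base [ 0.4563 -0.036   0.089 ] [0.469 0.111 0.089]
lip [ 0.3991 -0.1034  0.088 ] [0.4244 0.1883 0.088 ] 0.2928472240742896 [0.4118 0.0424 0.088 ]
[0.5084 0.0338 0.088 ]
```

Emit:
step_arm(
  steps=[0, -0.04, 0, 0.05, 0, 0, 0, 0, -0.1, 0.01, 0.15, 0, 0, 0, 0, -0.17, 0.013, 0.28, 0, 0, 0, 0, -0.17, 0.013, 0.42, 0, 0, 0, 0, -0.17, 0.013, 0.54, 0, 0, 0, 0, -0.17, 0.013, 0.62, 0, 0, 0, 0, -0.17, 0.013, 0.66, 0, 0, 0, 0, -0.17, 0.013, 0.68, 0, 0, 0, 0, -0.17, 0.013, 0.69, 0, 0, 0, 0, -0.17, 0.013, 0.69, 0, 0, 0],
)

```text
time_s: 3.25
position: [0.4199, 0.0418, 0.1225]
tool_rot: [[-0.996, 0.086, 0.0], [0.086, 0.996, -0.0], [-0.0, -0.0, -1.0]]
ft_force: [-0.6, -0.7, 0.7]
grip_width: -0.0002
```

```bash
python3 - <<'E'
from h import *
p,d,c=snap('scene','s2.png'); cv2.imwrite('pics/s2c.png',cv2.resize(p[90:240,170:350],None,fx=4,fy=4,interpolation=cv2.INTER_CUBIC))
p,d,c=snap('wrist','w2.png')
E
```

```text
(no output)
```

View pics/s2c.png

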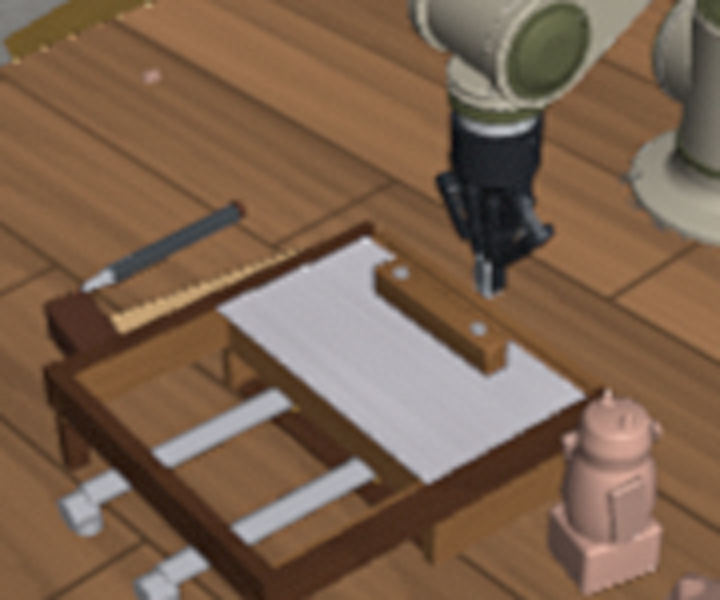

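View pics/w2.png

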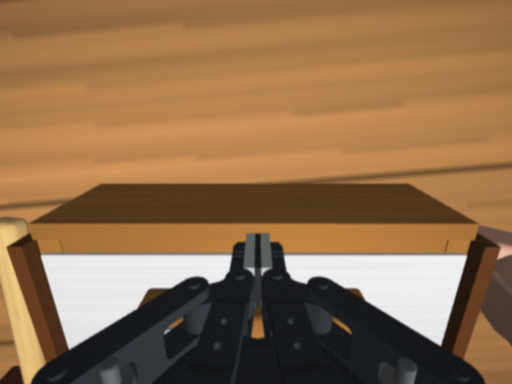

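Emit:
step_arm(
  steps=[0, -0.03, 0, 0, 0, 0, 0, 0, -0.06, 0, 0, 0, 0, 0, 0, -0.08, 0, 0, 0, 0, 0, 0, -0.09, 0, 0, 0, 0, 0, 0, -0.11, 0, 0, 0, 0, 0, 0, -0.13, 0, 0, 0, 0, 0, 0, -0.15, 0, 0, 0, 0, 0, 0, -0.17, 0, 0, 0, 0, 0, 0, -0.19, 0, 0, 0, 0, 0, 0, -0.21, 0, 0, 0, 0, 0],
)

```text
time_s: 4.35
position: [0.483, 0.0359, 0.1222]
tool_rot: [[-0.996, 0.087, -0.0], [0.087, 0.996, 0.0], [0.0, 0.0, -1.0]]
ft_force: [-3.4, -0.3, -0.2]
grip_width: 0.0001
```

```bash
python3 - <<'E'
from h import *
p,d,c=snap('scene','s3.png'); cv2.imwrite('pics/s3c.png',cv2.resize(p[90:240,170:350],None,fx=4,fy=4,interpolation=cv2.INTER_CUBIC))
E
```

```text
(no output)
```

View pics/s3c.png

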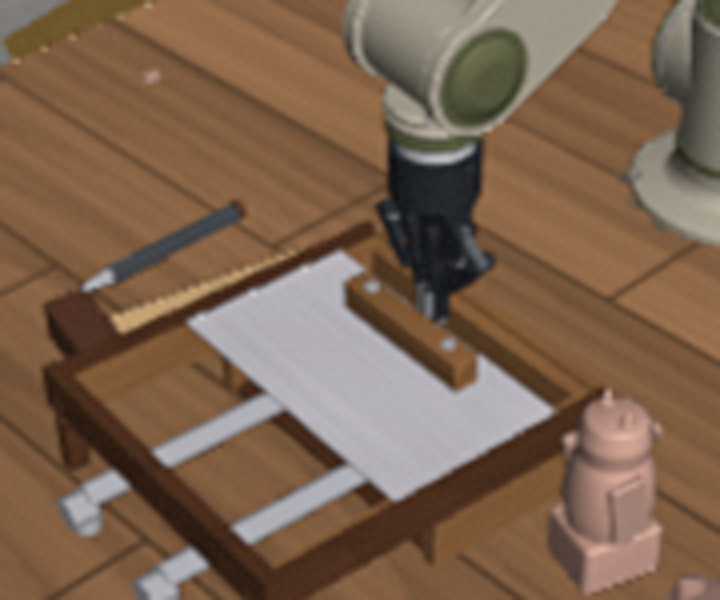

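Emit:
step_arm(
  steps=[0, -0.03, 0, 0, 0, 0, 0, 0, -0.07, 0, 0, 0, 0, 0, 0, -0.11, 0, 0, 0, 0, 0, 0, -0.15, 0, 0, 0, 0, 0, 0, -0.19, 0, 0, 0, 0, 0, 0, -0.23, 0, 0, 0, 0, 0, 0, -0.27, 0, 0, 0, 0, 0, 0, -0.3, 0, 0, 0, 0, 0, 0, -0.33, 0, 0, 0, 0, 0, 0, -0.35, 0, 0, 0, 0, 0],
)

```text
time_s: 5.4
position: [0.5878, 0.0268, 0.1223]
tool_rot: [[-0.996, 0.087, 0.0], [0.087, 0.996, 0.0], [-0.0, 0.0, -1.0]]
ft_force: [-4.2, 1.2, 2.0]
grip_width: -0.0001
```

Emit:
step_arm(
  steps=[0, -0.01, 0, 0, 0, 0, 0, 0, -0.02, 0, 0, 0, 0, 0, 0, -0.03, 0, 0, 0, 0, 0],
)

```text
time_s: 5.7
position: [0.5961, 0.0261, 0.1223]
tool_rot: [[-0.996, 0.087, -0.0], [0.087, 0.996, 0.0], [0.0, 0.0, -1.0]]
ft_force: [-3.2, 0.3, -0.8]
grip_width: 0.0
```

Emit:
step_arm(
  steps=[0, -0.01, 0, 0, 0, 0, 0],
)

```text
time_s: 5.8
position: [0.5992, 0.0258, 0.1223]
tool_rot: [[-0.996, 0.087, -0.0], [0.087, 0.996, 0.0], [0.0, 0.0, -1.0]]
ft_force: [-4.4, 0.6, 0.1]
grip_width: -0.0001
```

Emit:
step_arm(
  steps=[0, -0.007, 0, 0, 0, 0, 0],
)

```text
time_s: 5.9
position: [0.6008, 0.0255, 0.1223]
tool_rot: [[-0.996, 0.087, -0.002], [0.087, 0.996, -0.0], [0.002, -0.001, -1.0]]
ft_force: [-9.2, -2.2, 4.4]
grip_width: -0.0001
```

Emit:
step_arm(
  steps=[0, -0.005, 0, 0, 0, 0, 0],
)

```text
time_s: 6.0
position: [0.6018, 0.0252, 0.1223]
tool_rot: [[-0.996, 0.087, -0.003], [0.087, 0.996, -0.001], [0.003, -0.001, -1.0]]
ft_force: [-10.3, -2.7, 3.6]
grip_width: -0.0003
```

```bash
python3 - <<'E'
from h import *
p,d,c=snap('scene','s4.png'); cv2.imwrite('pics/s4c.png',cv2.resize(p[90:240,170:350],None,fx=4,fy=4,interpolation=cv2.INTER_CUBIC))
E
```

```text
(no output)
```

View pics/s4c.png

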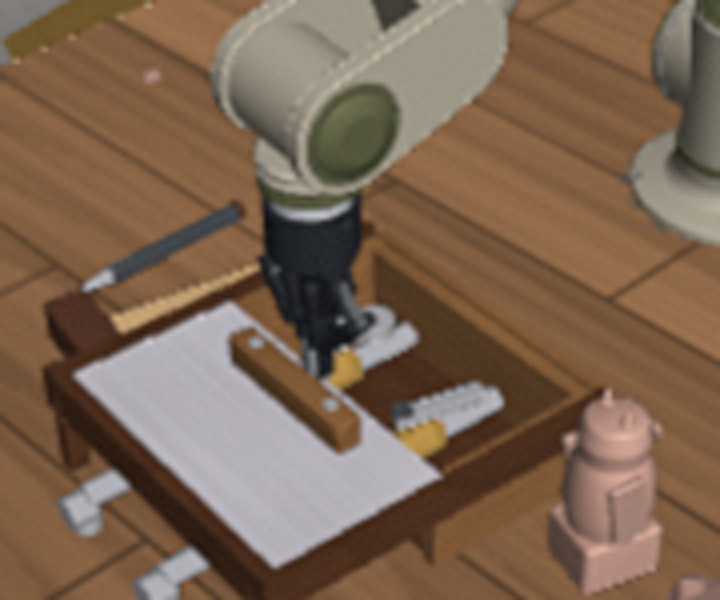

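Emit:
step_arm(
  steps=[0, -0.006, 0, 0, 0, 0, 0, 0, -0.006, 0, 0, 0, 0, 0],
)

```text
time_s: 6.25
position: [0.602, 0.0251, 0.1223]
tool_rot: [[-0.996, 0.086, -0.007], [0.086, 0.996, -0.001], [0.007, -0.001, -1.0]]
ft_force: [-16.8, -1.9, 7.9]
grip_width: 0.0001
```

Emit:
step_arm(
  steps=[0, 0.03, 0, 0, 0, 0, 0, 0, 0.1, 0, 0, 0, 0, 0, 0, 0.2, 0, -0.1, 0, 0, 0, 0, 0.32, 0, -0.2, 0, 0, 0, 0, 0.45, 0, -0.3, 0, 0, 0, 0, 0.56, 0, -0.4, 0, 0, 0, 0, 0.66, 0, -0.5, 0, 0, 0, 0, 0.72, 0, -0.55, 0, 0, 0, 0, 0.75, 0, -0.57, 0, 0, 0, 0, 0.75, 0, -0.57, 0, 0, 0],
)

```text
time_s: 7.25
position: [0.3803, 0.0449, 0.294]
tool_rot: [[-0.996, 0.087, 0.003], [0.087, 0.996, -0.001], [-0.003, -0.0, -1.0]]
ft_force: [-0.5, -0.4, -1.0]
grip_width: 0.0
```

```bash
python3 - <<'E'
from h import *
np.set_printoptions(precision=4,suppress=True)
O=np.array([.5084,.0338]);X=np.array([.996,-.0872]);Y=np.array([.0872,.996])
for n in('wrist','top','scene'):
    p,d,c=snap(n,n+'5.png')
    for t,z in(('marked_tip',.074),('marked_pivot',.064),('plain_tip',.064),('plain_pivot',.064),('cover_batten',.104)):
        for q in imaging.pinpoint(n,t)[:1]:
            w=at_h(c,q['pixel'],z); print(n,t,q['score'],q['pixel'],w,'box',(w[:2]-O)@X,(w[:2]-O)@Y)
    if n=='top': cv2.imwrite('pics/top5c.png',cv2.resize(p[115:255,190:330],(600,600),interpolation=cv2.INTER_CUBIC))
E
```

```text
wrist marked_tip 0.55 [209.3, 240.4] [ 0.4833 -0.0337  0.074 ] box -0.01912032978994227 -0.06940861248425625
wrist marked_pivot 0.95 [213.0, 270.0] [ 0.5401 -0.038   0.064 ] box 0.037846276294849816 -0.06875346495267036
wrist plain_tip 0.77 [293.9, 238.0] [0.4958 0.0883 0.064 ] box -0.017327732156064393 0.053142878060261536
wrist plain_pivot 0.66 [287.6, 272.4] [0.5546 0.0759 0.064 ] box 0.04234198497816265 0.04599833664222048
wrist cover_batten 0.87 [255.5, 330.0] [0.6224 0.0203 0.104 ] box 0.11471804365610548 -0.003469244199483588
top marked_tip 0.44 [273.3, 215.3] [ 0.4903 -0.0269  0.074 ] box -0.012740406710332124 -0.062076835120129764
top marked_pivot 0.83 [274.6, 195.3] [ 0.5587 -0.0323  0.064 ] box 0.055888031409193656 -0.061478297967138044
top plain_pivot 0.86 [241.8, 196.7] [0.5541 0.0776 0.064 ] box 0.041701439379465084 0.04763573208536378
top cover_batten 0.83 [255.1, 174.9] [0.6207 0.0332 0.104 ] box 0.11192554429695398 0.009199830164889629
scene marked_tip 0.63 [287.3, 190.4] [0.5104 0.1067 0.074 ] box -0.004405864016409038 0.07273327069036753
scene plain_tip 0.47 [286.4, 187.8] [0.4943 0.0872 0.064 ] box -0.018673030892802873 0.0519394382411982
scene plain_pivot 0.67 [270.4, 193.0] [0.5512 0.0693 0.064 ] box 0.03954610324975313 0.039052336694745206
scene cover_batten 0.82 [242.1, 187.4] [0.6297 0.0198 0.104 ] box 0.12204983490758761 -0.0033528495798901587
```

View pics/wrist5.png

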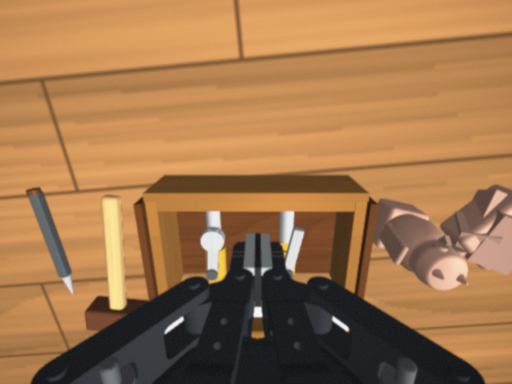

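View pics/top5c.png

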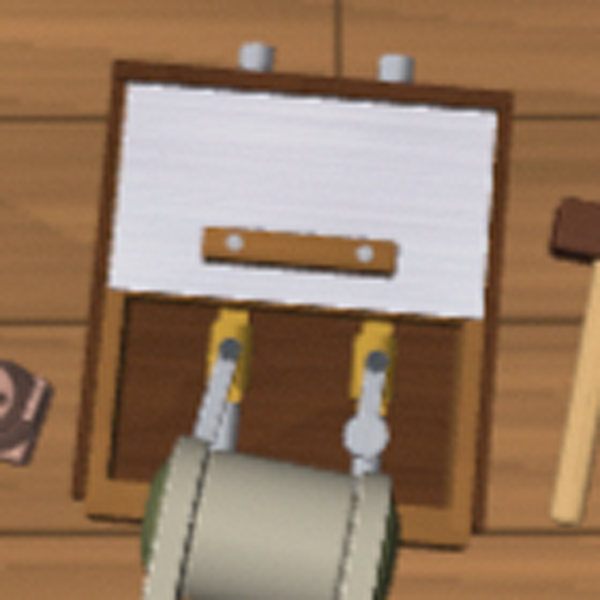

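Emit:
step_arm(
  steps=[0, -0.05, -0.05, 0.05, 0, 0, 0, 0, -0.14, -0.15, 0.13, 0, 0, 0, 0, -0.24, -0.25, 0.22, 0, 0, 0, 0, -0.32, -0.33, 0.32, 0, 0, 0, 0, -0.345, -0.36, 0.42, 0, 0, 0, 0, -0.345, -0.36, 0.5, 0, 0, 0, 0, -0.345, -0.36, 0.55, 0, 0, 0, 0, -0.345, -0.36, 0.56, 0, 0, 0, 0, -0.345, -0.36, 0.56, 0, 0, 0],
)

```text
time_s: 9.05
position: [0.4742, -0.0717, 0.1254]
tool_rot: [[-0.996, 0.087, -0.0], [0.087, 0.996, 0.0], [0.0, 0.0, -1.0]]
ft_force: [0.4, -1.1, 0.8]
grip_width: -0.0003
```

```bash
python3 - <<'E'
from h import *
O=np.array([.5084,.0338]);X=np.array([.996,-.0872]);Y=np.array([.0872,.996])
s=env.observe();w=s['position'];print(w,(w[:2]-O)@X,(w[:2]-O)@Y)
p,d,c=snap('wrist','w6.png')
p,d,c=snap('scene','s6.png'); cv2.imwrite('pics/s6c.png',cv2.resize(p[90:240,170:350],None,fx=4,fy=4,interpolation=cv2.INTER_CUBIC))
E
```

```text
[ 0.47417492 -0.07171397  0.12542236] -0.024887362026697436 -0.1080763444314704
```

View pics/w6.png

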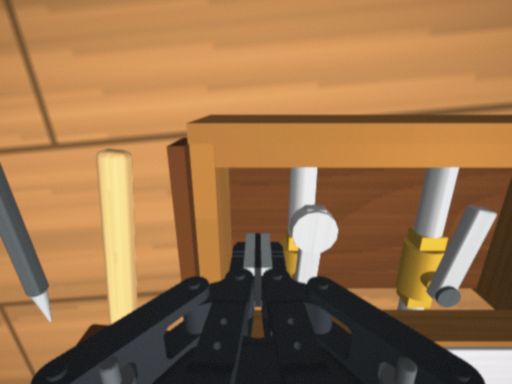

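View pics/s6c.png

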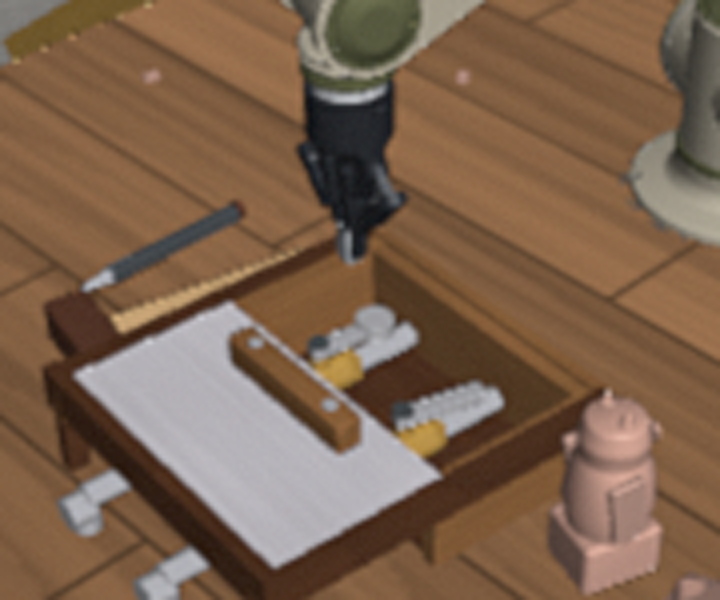

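```bash
python3 - <<'E'
from h import *
O=np.array([.5084,.0338]);X=np.array([.996,-.0872]);Y=np.array([.0872,.996])
c=imaging.get_calibration('wrist')
def b(q,z):
    w=at_h(c,q,z);return np.round(1000*np.array([(w[:2]-O)@X,(w[:2]-O)@Y]),1)
print('disc',b((317,229),.074),'edge',b((294,229),.074),b((338,229),.074))
print('wall', b((216,220),.085),b((216,180),.085),b((230,220),.006),'plain pivot',b((447,296),.075),'plain end',b((484,213),.07))
T=np.array(c['world_from_camera']);K=np.array(c['camera_matrix'])
s=env.observe();
def pr(w):
    v=np.linalg.inv(T)@np.append(w,1);u=K@v[:3];return u[:2]/u[2]
R=np.array(s['tool_rot']);P=np.array(s['position'])
for dz in(.017,.004,0,-.008):
  for y in(-.0145,-.01,.01,.0145): print(dz,y,pr(P+R@[0.011,y,dz]).round(1),pr(P+R@[-0.011,y,dz]).round(1))
p=cv2.imread('pics/w6.png');cv2.imwrite('pics/w6c.png',cv2.resize(p[180:330,180:340],None,fx=4,fy=4,interpolation=cv2.INTER_CUBIC))
E
```

```text
disc [-18.8 -65.1] edge [-18.8 -81.8] [-18.8 -49.9]
wall [ -31.2 -136.3] [ -59.2 -134.8] [   6.  -135.7] plain pivot [39.9 41.9] plain end [-29.6  56.3]
0.017 -0.0145 [233. 231.] [234.1 263.4]
0.017 -0.01 [240.7 231. ] [241.5 263.4]
0.017 0.01 [275. 231.] [274.3 263.4]
0.017 0.0145 [282.7 231. ] [281.6 263.3]
0.004 -0.0145 [230.9 242.3] [232.2 276.7]
0.004 -0.01 [239.3 242.2] [240.2 276.7]
0.004 0.01 [276.5 242.2] [275.6 276.7]
0.004 0.0145 [284.8 242.2] [283.6 276.7]
0 -0.0145 [230.2 246.1] [231.6 281.3]
0 -0.01 [238.8 246.1] [239.7 281.3]
0 0.01 [277. 246.] [276.1 281.2]
0 0.0145 [285.6 246. ] [284.3 281.2]
-0.008 -0.0145 [228.7 254.5] [230.2 291.1]
-0.008 -0.01 [237.8 254.4] [238.8 291.1]
-0.008 0.01 [278.1 254.4] [277.1 291. ]
-0.008 0.0145 [287.2 254.4] [285.7 291. ]
```

View pics/w6c.png

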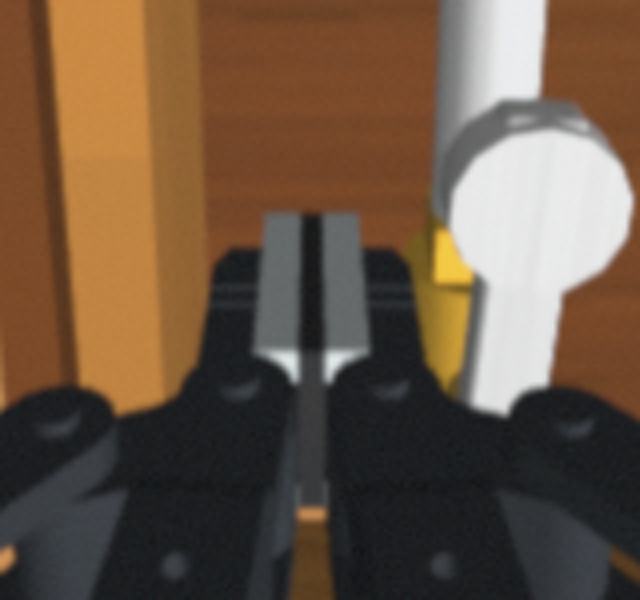

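Emit:
step_arm(
  steps=[0, 0, 0, 0.03, 0, 0, 0, 0, 0, 0, 0.06, 0, 0, 0, 0, 0, 0, 0.09, 0, 0, 0, 0, 0, 0, 0.12, 0, 0, 0, 0, 0, 0, 0.145, 0, 0, 0, 0, 0, 0, 0.16, 0, 0, 0, 0, 0, 0, 0.16, 0, 0, 0],
)

```text
time_s: 9.85
position: [0.4738, -0.0716, 0.0767]
tool_rot: [[-0.996, 0.087, -0.001], [0.087, 0.996, 0.001], [0.001, 0.0, -1.0]]
ft_force: [-0.5, -0.9, -0.4]
grip_width: -0.0
```

Emit:
step_arm(
  steps=[0, 0.013, 0.02, 0, 0, 0, 0, 0, 0.015, 0.04, 0, 0, 0, 0, 0, 0.02, 0.062, 0, 0, 0, 0, 0, 0.021, 0.084, 0, 0, 0, 0, 0, 0.019, 0.11, 0, 0, 0, 0, 0, 0.016, 0.136, 0, 0, 0, 0, 0, 0.007, 0.16, 0, 0, 0, 0, 0, -0.003, 0.185, 0, 0, 0, 0, 0, -0.003, 0.185, 0, 0, 0],
)

```text
schema error: expected a multiple of 7 numbers
```

```bash
cat > v.py <<'E'
from h import *
n=sys.argv[1]
O=np.array([.5084,.0338]);X=np.array([.996,-.0872]);Y=np.array([.0872,.996])
s=env.observe();w=s['position'];print(w,(w[:2]-O)@X,(w[:2]-O)@Y,s['ft_force'])
p,d,c=snap('wrist','w%s.png'%n)
p,d,c=snap('scene','s%s.png'%n); cv2.imwrite('pics/s%sc.png'%n,cv2.resize(p[90:240,170:350],None,fx=4,fy=4,interpolation=cv2.INTER_CUBIC))
E
python3 v.py 7
```

```text
[ 0.47383793 -0.0716366   0.07665595] -0.025229750583416994 -0.10802866415945964 [-0.45002213 -0.85765929 -0.37123289]
```

View pics/w7.png

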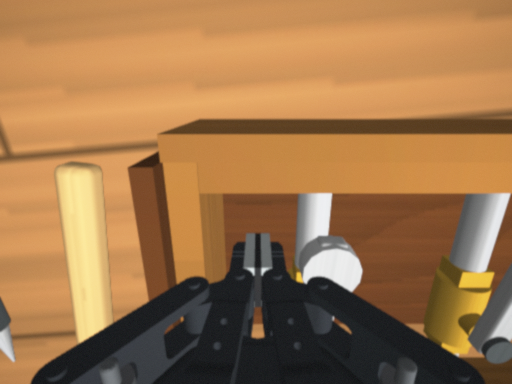

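View pics/s7c.png

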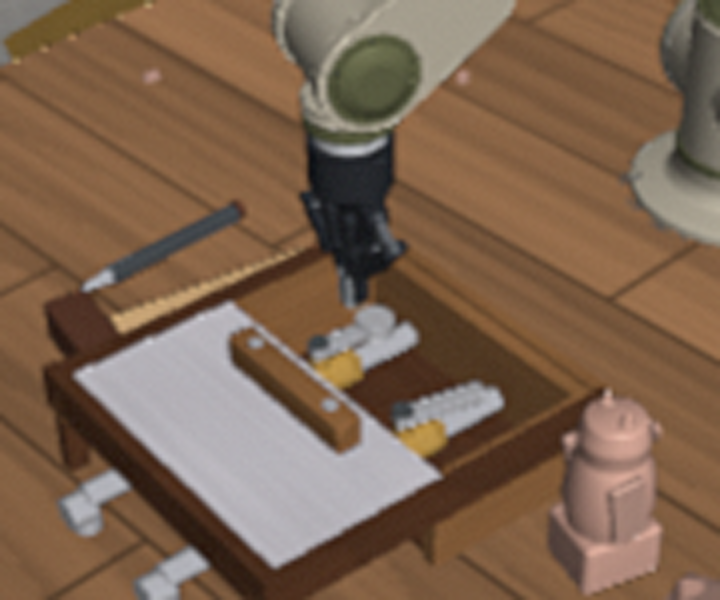

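Emit:
step_arm(
  steps=[0, 0.013, 0.02, 0, 0, 0, 0, 0, 0.015, 0.04, 0, 0, 0, 0, 0, 0.02, 0.062, 0, 0, 0, 0, 0, 0.021, 0.084, 0, 0, 0, 0, 0, 0.019, 0.11, 0, 0, 0, 0, 0, 0.016, 0.136, 0, 0, 0, 0, 0, 0.007, 0.16, 0, 0, 0, 0, 0, -0.003, 0.185, 0, 0, 0, 0, 0, -0.003, 0.185, 0, 0, 0, 0],
)

```text
time_s: 10.85
position: [0.4802, -0.0155, 0.0773]
tool_rot: [[-0.996, 0.086, 0.0], [0.086, 0.996, 0.0], [-0.0, 0.0, -1.0]]
ft_force: [-1.1, -0.0, 0.8]
grip_width: 0.0001
```

```bash
python3 v.py 8
```

```text
[ 0.48017265 -0.01547619  0.07725347] -0.02381755282416477 -0.05154050695959967 [-1.09894788 -0.02151689  0.77979517]
```

View pics/w8.png

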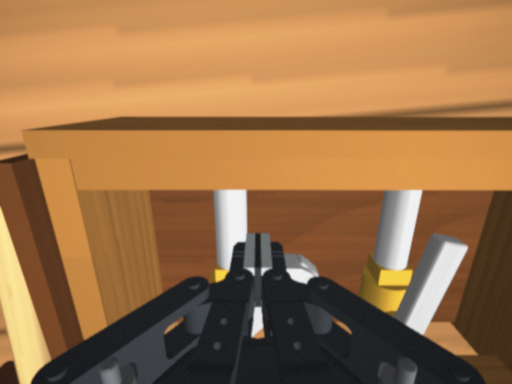

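View pics/s8c.png

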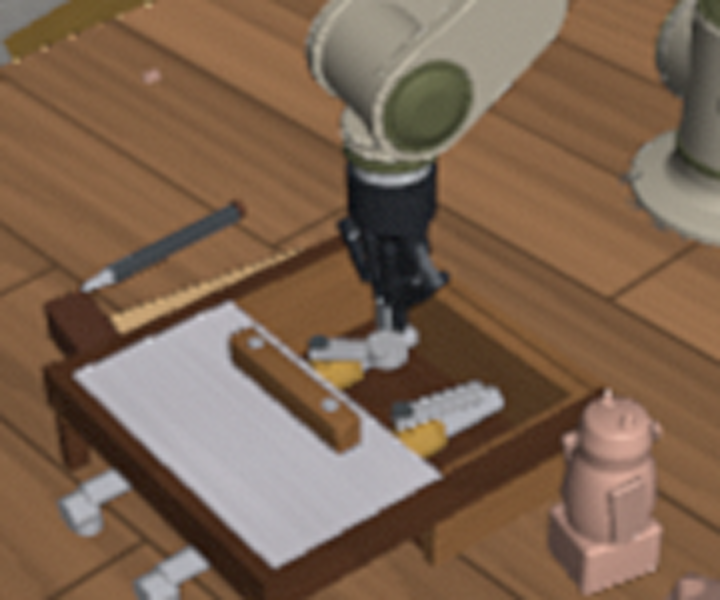

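Emit:
step_arm(
  steps=[0, -0.013, 0.02, 0, 0, 0, 0, 0, -0.03, 0.04, 0, 0, 0, 0, 0, -0.05, 0.058, 0, 0, 0, 0, 0, -0.072, 0.073, 0, 0, 0, 0, 0, -0.09, 0.082, 0, 0, 0, 0, 0, -0.105, 0.09, 0, 0, 0, 0, 0, -0.105, 0.09, 0, 0, 0, 0],
)

```text
time_s: 11.65
position: [0.5145, 0.0078, 0.0773]
tool_rot: [[-0.996, 0.086, 0.002], [0.086, 0.996, -0.0], [-0.002, -0.0, -1.0]]
ft_force: [0.5, 0.9, 0.6]
grip_width: 0.0002
```

```bash
python3 v.py 9
```

```text
[0.51451811 0.0077769  0.07734338] 0.008362846812900226 -0.025385503900722594 [0.52161961 0.90736476 0.60947515]
```

View pics/s9c.png

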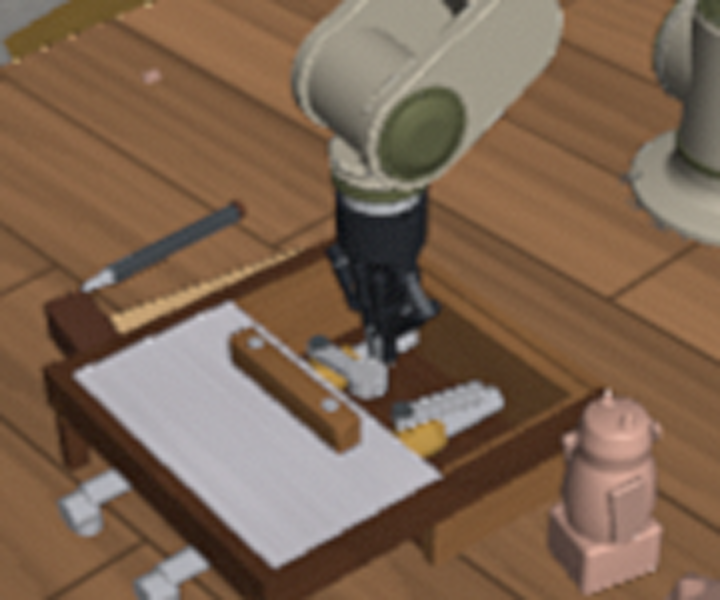

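Emit:
step_arm(
  steps=[0, -0.007, 0, 0, 0, 0, 0, 0, -0.013, 0, 0, 0, 0, 0],
)

```text
time_s: 11.95
position: [0.5172, 0.0073, 0.0773]
tool_rot: [[-0.996, 0.087, -0.001], [0.087, 0.996, 0.0], [0.001, 0.0, -1.0]]
ft_force: [-2.7, 0.9, 0.4]
grip_width: 0.0002
```

Emit:
step_arm(
  steps=[0, -0.006, 0, 0, 0, 0, 0, 0, -0.012, 0, 0, 0, 0, 0],
)

```text
time_s: 12.15
position: [0.5209, 0.007, 0.0773]
tool_rot: [[-0.996, 0.087, -0.0], [0.087, 0.996, 0.0], [0.0, 0.0, -1.0]]
ft_force: [-2.8, 0.6, 0.1]
grip_width: 0.0001
```

Emit:
step_arm(
  steps=[0, -0.006, 0, 0, 0, 0, 0, 0, -0.006, 0, 0, 0, 0, 0],
)

```text
time_s: 12.35
position: [0.5225, 0.0069, 0.0772]
tool_rot: [[-0.996, 0.087, -0.001], [0.087, 0.996, 0.0], [0.001, 0.0, -1.0]]
ft_force: [-4.0, 1.0, 1.7]
grip_width: 0.0001
```

Emit:
step_arm(
  steps=[0, -0.006, 0, 0, 0, 0, 0, 0, -0.006, 0, 0, 0, 0, 0],
)

```text
time_s: 12.55
position: [0.5229, 0.007, 0.0771]
tool_rot: [[-0.996, 0.086, -0.005], [0.086, 0.996, 0.0], [0.005, 0.0, -1.0]]
ft_force: [-9.2, 1.1, 4.8]
grip_width: 0.0001
```

```bash
python3 v.py 10
```

```text
[0.52289344 0.00697323 0.0770503 ] 0.016774761376199182 -0.025455635695856817 [-9.22568899  1.05109004  4.79349643]
```

View pics/s10c.png

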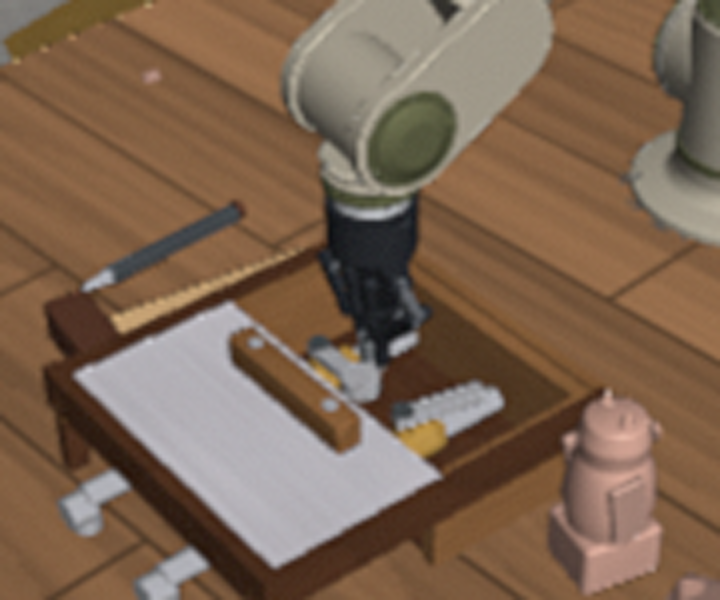

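Emit:
step_arm(
  steps=[0, -0.006, 0, 0, 0, 0, 0, 0, -0.008, 0, 0, 0, 0, 0],
)

```text
time_s: 12.85
position: [0.5234, 0.007, 0.0768]
tool_rot: [[-0.996, 0.086, -0.009], [0.086, 0.996, 0.001], [0.009, 0.0, -1.0]]
ft_force: [-19.6, 0.8, 10.6]
grip_width: 0.0001
```

Emit:
step_arm(
  steps=[0, 0.02, 0, 0, 0, 0, 0, 0, 0.06, 0, 0, 0, 0, 0, 0, 0.08, 0, -0.04, 0, 0, 0, 0, 0.09, 0, -0.14, 0, 0, 0, 0, 0.12, 0, -0.28, 0, 0, 0, 0, 0.24, 0, -0.42, 0, 0, 0, 0, 0.36, 0, -0.55, 0, 0, 0, 0, 0.48, 0, -0.65, 0, 0, 0, 0, 0.5, 0, -0.7, 0, 0, 0, 0, 0.5, 0, -0.7, 0, 0, 0],
)

```text
time_s: 13.85
position: [0.3775, 0.0195, 0.2908]
tool_rot: [[-0.996, 0.087, 0.008], [0.087, 0.996, -0.002], [-0.008, -0.001, -1.0]]
ft_force: [0.7, -0.1, -0.1]
grip_width: -0.0001
```

```bash
python3 - <<'E'
from h import *
np.set_printoptions(precision=4,suppress=True)
O=np.array([.5084,.0338]);X=np.array([.996,-.0872]);Y=np.array([.0872,.996])
for n in('wrist','top','scene'):
    p,d,c=snap(n,n+'11.png')
    for t,z in(('marked_tip',.074),('marked_pivot',.064),('plain_tip',.064),('plain_pivot',.064),('cover_batten',.104)):
        for q in imaging.pinpoint(n,t)[:1]:
            w=at_h(c,q['pixel'],z); print(n,t,q['score'],q['pixel'],w,'box',(w[:2]-O)@X,(w[:2]-O)@Y)
    if n=='top': cv2.imwrite('pics/top11c.png',cv2.resize(p[115:255,190:330],(600,600),interpolation=cv2.INTER_CUBIC))
    if n=='scene': cv2.imwrite('pics/scene11c.png',cv2.resize(p[90:240,170:350],None,fx=4,fy=4,interpolation=cv2.INTER_CUBIC))
E
```

```text
wrist marked_tip 0.24 [269.3, 227.5] [0.4664 0.0278 0.074 ] box -0.041308417912359466 -0.009624869276541171
wrist marked_pivot 0.69 [231.4, 270.5] [ 0.539 -0.035  0.064] box 0.03649451688081048 -0.06584823648560933
wrist plain_tip 0.94 [312.6, 235.4] [0.4897 0.0894 0.064 ] box -0.023449299093485344 0.053752205755899306
wrist plain_pivot 0.72 [303.3, 272.1] [0.5515 0.0739 0.064 ] box 0.03945587740848982 0.04373479131423921
wrist cover_batten 0.88 [272.1, 334.5] [0.6276 0.0188 0.104 ] box 0.12002466738585216 -0.004523126510415759
top marked_tip 0.45 [258.6, 197.6] [0.5495 0.0215 0.074 ] box 0.04204700392677579 -0.008676388114918285
top marked_pivot 0.95 [275.1, 195.9] [ 0.5567 -0.034   0.064 ] box 0.054005368540765625 -0.0633061299901689
top plain_tip 0.69 [237.2, 213.7] [0.4969 0.0929 0.064 ] box -0.01665128827168934 0.057815550468408305
top plain_pivot 0.65 [243.3, 192.5] [0.5683 0.0726 0.064 ] box 0.0563237792998121 0.04388756128400298
top cover_batten 0.63 [260.6, 172.8] [0.6277 0.0151 0.104 ] box 0.12049998869801369 -0.008258941730275983
scene marked_tip 0.41 [260.3, 182.3] [0.5454 0.0145 0.074 ] box 0.038547382068815486 -0.016011378605581626
scene marked_pivot 0.67 [250.3, 175.3] [ 0.536  -0.0466  0.064 ] box 0.034488309798677445 -0.07764465539559323
scene plain_pivot 0.86 [270.4, 192.2] [0.5484 0.0664 0.064 ] box 0.036997653689095134 0.03590775500328407
scene cover_batten 0.71 [241.9, 189.5] [0.6371 0.0272 0.104 ] box 0.12871381697671366 0.004667548222148149
```

View pics/wrist11.png

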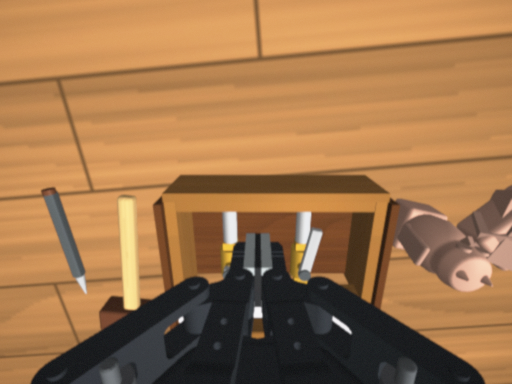

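View pics/top11c.png

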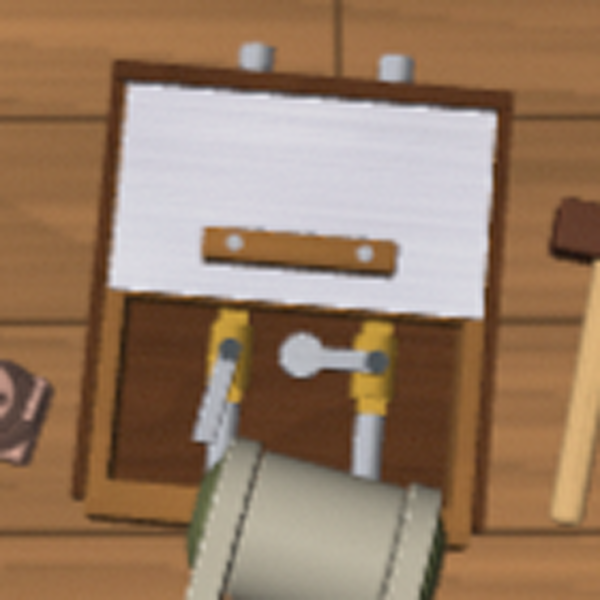

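View pics/scene11c.png

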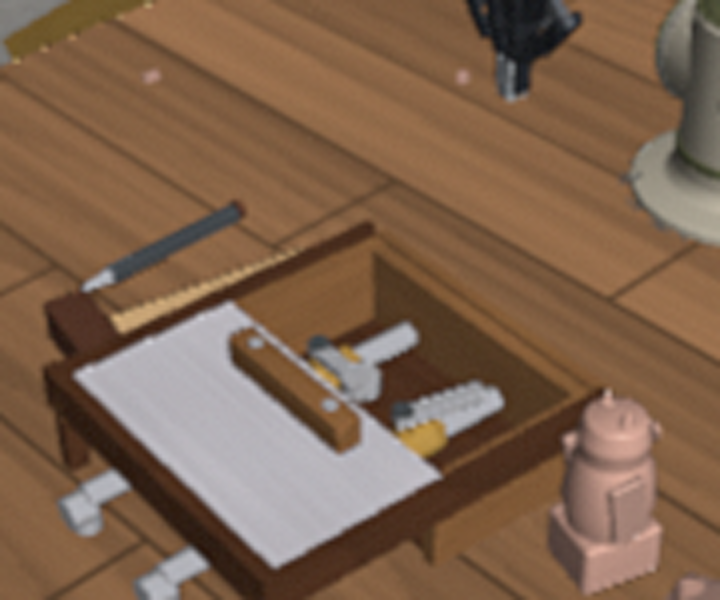

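```bash
python3 -c "
from h import *
print(close_job())"
```

```text
the job is handed in; nothing more can be done
None
```

The water to the cutting pit is shut off, and I handed the job in at about 14 s of the 54 s allowed.

- **Cover:** I pushed it by the batten's near face with the closed fingertips. It slid at about 3–4 N. At the end stop the push force rose to 17 N with no further movement. The batten is at box x of about 115 mm, and the top picture shows the cover flush against the stop bar.
- **Marked handle:** This was the right-hand valve, with its pivot at box y −67 mm. I pushed it clockwise until it stopped moving and the force rose to about 20 N. In the top picture it lies parallel to the batten (about 4.6° slope for both), so it is square across its pipe.
- **Surroundings:** The plain handle, owl and hammer look unmoved in the before and after pictures, and the point tool and stone show no sign of being disturbed. The hand is about 0.29 m up, in front of the box, and the wrist force reads near zero.

**Checks that disagreed:**
- In the last wrist picture the fingers hid the disc, and the network placed it wrongly (score 0.24, box x −41 mm). The top and scene cameras put it at about (40, −9 to −16) mm, as expected for fully shut.
- The single-picture batten readings varied by several millimetres, up to 14 mm in the scene view. For the cover position I relied on contact force and arm position instead.
- One move command was refused because I miscounted its numbers. The arm did not move, and I sent it again corrected.

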